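# Slide the power pack up the ramp and press it home in the kit tray

## Robot

A 6-joint arm with a two-finger parallel gripper is mounted at the origin on the work surface. World frame = base frame: x ahead of the robot, y to its left, z up, the work surface at z = 0. Lengths are in m, angles in rad, forces in N, time in s.
With the tool pointing down it reaches from about 0.25 to 0.85 m from the base axis. Payload 12.5 kg.
Tool frame: the origin (TCP) lies midway between the tips of the shut fingers; the grasp point (between the pads) lies 19 mm behind it; y points along the fingers, z is the direction in which the jaws open and shut, and the axes are right-handed (so a half turn about y gives the same grasp; the last joint's range is limited). The gripper opens to 93 mm and grips with 3 to 60 N. Pads are 15 mm wide; open, the fingers measure 128 mm over their backs; the gripper's body (75 mm by 188 mm) begins 65 mm behind the grasp point.
Start: joints at [-1.352, 0.351, 1.652, -0, 1.139, -0.085], TCP at [0.165, -0.525, 0.219] pointing down, gripper open.
Joint ranges: [-2.75, 2.75], [-0.79, 2.1], [0.01, 2.65], [-1.57, 4.71], [0.07, 3.14], [-2.87, 2.87]. Speed limits (rad/s): [2.22, 2.22, 2.79, 3.14, 3.14, 3.14].

## Interface

Orientations are given as a unit quaternion [x, y, z, w].
In Python, from workcell import r gives the robot as it stands.
- The arm moves only by the tool carry_out, never from a script. Its argument "moves" is a list of rows, each a list of 2 entries, a list of its own where there are three numbers: the shift along the tool's x, y, z in mm, then the turn about the tool's y in degrees. A call has exactly 10 rows; each row shifts and turns the commanded pose from where the row before left it, along the tool's axes as they then stand; what a row does not reach is not made up. A row lasts 1/8 s, in which the tool goes at most 62.5 mm and 10.7 degrees, less where a joint would pass 70% of its speed; a pose out of reach is approached as far as the arm can. A call is refused whole if a number of a shift passes 62.5 or a number of a turn 10.7, either way. A call with a gripper value outside its range is refused whole. "hand" is the closure in counts, from 0 (fully open) to 255 (shut), set as the call begins (left out, the last holds). The fingers move at their own pace and stop on an object; "squeeze" is the grip in N (left out, the last holds). Time passes only in rows, so rows that do not move let the fingers close, or fill a call up. It gives the time, the measured TCP pose, the force and the opening at its end, in the units of the state.
- r.get_state(): the state, without advancing time (a new reading comes with each control period).
- r.snapshot(name): name is "scene" or "top" or "wrist"; returns (picture, depth): 400x640x3 uint8, red, green, blue; 400x640 float32, m along the optical axis (not along the pixel's ray), 0 where there is no reading.
- r.camera_params(name): a dict with "fx", "fy", "cx", "cy" (pixels), "rvec" (rotation vector, rad) and "tvec" (3), from world to camera coordinates, as OpenCV has them; the wrist camera has in their place "mount" (4x4, takes a point from camera to tool coordinates, whose origin is the TCP and whose axes are the tool frame's). Camera axes: x right, y down, z forward; pixel columns grow to the right and rows downward; lengths in m; the calibration is good to about 2 mm. A picture is of the moment at which its call begins: read the wrist's pose just before it. camera_params takes no time and is no camera call.
- r.job_done(): hands the job in, once; it reports no verdict.
The state is a dict: "clock": time; "joints": joint angles; "qvel": joint speeds; "joint_torque": joint torques, N m; "ee_pos": TCP position; "ee_rot": TCP orientation; "ft_force": force on the tool from outside, world axes, zero at the start; "wrist_torque": the same for the moment, N m; "gripper_width": finger opening in m.
Only numpy, scipy, OpenCV 4.12 (cv2) and the standard library are available. Lean on these libraries where they do the work, as an engineer would, in place of code of your own. Each camera call takes 0.05 s, during which the arm holds its last target. There are 200 camera calls.

## Task

Slide the flat grey power pack, never lifting it clear, up the aluminium ramp and over the lip of the kit tray, so that it drops into its cut-out in the foam, then press it down until it lies level and fully home. The fence along the ramp can be used to square it up. Leave the other things on the bench and in the tray where they are.

Things in the scene. Friction and masses are not known exactly. Their poses are not given: they have to be found in the camera images.
- tray: The kit tray with ramp and fence, fixed to the bench. Origin on the bench surface; z up, y points up the ramp into the tray, x across, away from the robot, towards the fence (turned up to 0.18 rad from the world's axes). Below, 'tray frame' means this, in mm. Tray walls 24 high at x -83 to -77 and y 262 to 268; another foam bay, 20 high, beyond the fence at x 62 to 166, y 90 to 268.
- ramp_foot (a point): Middle of the ramp's foot (tray frame 0, -50, 0). Ramp: plain aluminium sheet with faint ribs, x -83 to 56, rising evenly from bench level at y -50 to 22 high at y 90.
- lip (a point): Middle of the metal lip's top at the ramp's upper end (tray frame 0, 92, 22); the lip spans y 89 to 96. After it 12 mm of dark foam, its top 20 high, reach to the pocket's edge at y 108.
- fence (a point): Top of the fence's face at its bench end (tray frame 56, -340, 45). Fence: straight fixed aluminium strip, 6 thick, 45 high; its face at x = 56 looks to -x. It runs from y -340 on the bench along the ramp to y 268 beside the pocket. A pack squared against it and pushed straight along y enters the pocket.
- seat (a point): Where the pack's centre lies when fully home: middle of the pocket, 16 above the bench (tray frame 0, 175, 16), axes as the tray's. Pocket: cut in dark foam 20 high, x -57 to 57, y 108 to 242, floor 4 high, so 16 deep; its low-x, high-y corner is filled by a 32 mm bevel that matches the pack's.
- lobes (a point): Midway between two springy foam lobes in the pocket's side walls (tray frame 0, 130, 20). The lobes span y 118 to 143, stick out up to 4.5 mm from each side wall near the floor and keep the trailing end of the pack about 10 mm proud; a firm push down on that end, roughly 10 to 20 N, takes it past them.
- pack_centre (a point): Centre (half-way up) of the power pack: flat loose grey plastic slab, 110 (x) by 130 (y), 24 mm thick, 0.45 to 0.85 kg, too wide to grasp. Its low-x, high-y corner is cut by a 32 x 32 mm bevel; brass contacts on its +y face. Starts flat on the bench before the ramp, on the robot's side of the fence, skewed up to 0.5 rad to the tray. Home, its axes lie along the tray's, its top 28 mm above the bench.
- wrench: a 130 mm open-ended wrench lying in the tray's other foam bay, beyond the fence. Bystander; origin at the centre of its underside.
- padlock: a brass padlock lying flat, body 44 x 40 mm, 22 mm high, shackle on its +y side, on the bench at the robot's side of the ramp. Bystander; origin at the centre of its underside.
- tape: a tape measure, 64 x 40 mm, 60 mm high, on the bench at the robot's side of the tray. Bystander; origin at the centre of its underside.
- tub: a small clear open tub, 90 x 70 mm, 45 mm high, on the bench left of the tray. Bystander; origin at the centre of its underside.
- can: an upright can, 60 mm across, 150 mm high, beyond the fence. Bystander; origin at the centre of its underside.
- scanner: a black hand-held unit, 60 x 110 mm, 30 mm high, lying beyond the fence. Bystander; origin at the centre of its underside.
- pack: The power pack itself; origin at the centre of its underside, axes as for point pack_centre.
Mind the look-alikes: they are no part of the job. Several things look just like the pack: the one meant starts farthest from the robot's base.

How it is judged:
By the outcome, as a careful person would: the job done as asked, in the order asked, and still so for the second after the job is handed in, with the robot touching nothing.
It also fails if it takes over 67 s, if anything falls off the work surface, if the arm or the gripper's body presses on something with over 40 N, if the wrist force passes 120 N, or if a joint passes its speed limit or range.

## Working session

There is one attempt and no reset: what is moved stays moved. The work goes in short steps, Python scripts to look and compute and a tool call to move; the robot and the scene stay as the last step left them, time stands still between calls to the robot, and variables do not carry over. Pictures are saved under pics/ and viewed, about 8 in all and at most 12, crops included, and the job is handed in when it is done.

Besides the shell and the picture viewer there is one more tool, called after "Request:" as name(argument=value, ...) on one line, values as JSON. carry_out: Moves the arm, as the interface text tells. Its arguments: {"type":"object","properties":{"moves":{"type":"array","items":{"type":"array"}},"hand":{"type":"number"},"squeeze":{"type":"number"}},"required":["moves"]}

```bash
mkdir -p pics
cat > h.py <<'E'
import numpy as np,cv2
from scipy.spatial.transform import Rotation as R
from workcell import r
def cam(n):
    p=r.camera_params(n)
    K=np.array([[p["fx"],0,p["cx"]],[0,p["fy"],p["cy"]],[0,0,1]])
    if "rvec" in p:
        Rm=cv2.Rodrigues(np.array(p["rvec"],float))[0];t=np.array(p["tvec"],float).ravel()
    else:
        s=r.get_state();M=np.array(p["mount"]);T=np.eye(4);T[:3,:3]=R.from_quat(s["ee_rot"]).as_matrix();T[:3,3]=s["ee_pos"]
        W=np.linalg.inv(T@M);Rm=W[:3,:3];t=W[:3,3]
    return K,Rm,t
def ray(c,px,z):
    K,Rm,t=c;px=np.atleast_2d(px).astype(float)
    d=np.c_[px,np.ones(len(px))]@np.linalg.inv(K).T@Rm;o=-Rm.T@t
    return o+d*((z-o[2])/d[:,2])[:,None]
def cloud(c,D):
    K,Rm,t=c;v,u=np.mgrid[:D.shape[0],:D.shape[1]]
    P=np.stack([(u-K[0,2])/K[0,0]*D,(v-K[1,2])/K[1,1]*D,D],-1)
    return (P-t)@Rm
def proj(c,P):
    K,Rm,t=c;q=(np.atleast_2d(P)@Rm.T+t)@K.T
    return q[:,:2]/q[:,2:]
def save(n,im): cv2.imwrite("pics/"+n,im[...,::-1])
E
python3 - <<'E'
from h import *
a,d=r.snapshot("top");save("top.png",a);np.save("top.npy",d)
b,d2=r.snapshot("scene");save("scene.png",b);np.save("scene.npy",d2)
for n in("top","scene"):
    K,Rm,t=cam(n);print(n,K[0,0],-Rm.T@t,Rm[2])
s=r.get_state();print(s)
print(r.camera_params("wrist"))
E
```

```text
top 409.4352010178291 [0.40751666 0.03299043 1.04401903] [ 0.14661922  0.0034567  -0.98918697]
scene 475.41027505057457 [1.47996615 0.54208483 0.85444941] [-0.69974588 -0.39674656 -0.59409417]
{'clock': 0.1, 'joints': array([-1.35163318e+00,  3.51184962e-01,  1.65232760e+00, -3.73068728e-05,
        1.13910401e+00, -8.45821305e-02]), 'qvel': array([ 0.00045604, -0.00020031, -0.00193978,  0.00075914, -0.00046175,
       -0.00018846]), 'joint_torque': array([ 2.66399747e-04, -4.98028493e+01, -2.85705364e+01,  6.99645909e-02,
        2.38265778e-02, -2.84026720e-05]), 'ee_pos': array([ 0.16446276, -0.52452358,  0.21816619]), 'ee_rot': array([-0.10701956,  0.69932709, -0.69860631,  0.10694697]), 'ft_force': array([ 1.02315335, -0.14361711,  0.40649788]), 'wrist_torque': array([-0.00995723,  0.05475642,  0.01781978]), 'gripper_width': 0.09302518377959353}
{'fx': 323.67225225651634, 'fy': 323.67225225651634, 'cx': 321.4187591938495, 'cy': 196.18675483233133, 'mount': array([[ 1.66179103e-03,  9.59748883e-01,  2.80854625e-01,
        -7.83311144e-02],
       [-3.89768307e-04, -2.80854370e-01,  9.59750317e-01,
        -1.64754252e-01],
       [ 9.99998543e-01, -1.70437270e-03, -9.26415763e-05,
        -3.11415843e-05],
       [ 0.00000000e+00,  0.00000000e+00,  0.00000000e+00,
         1.00000000e+00]])}
```

View pics/top.png

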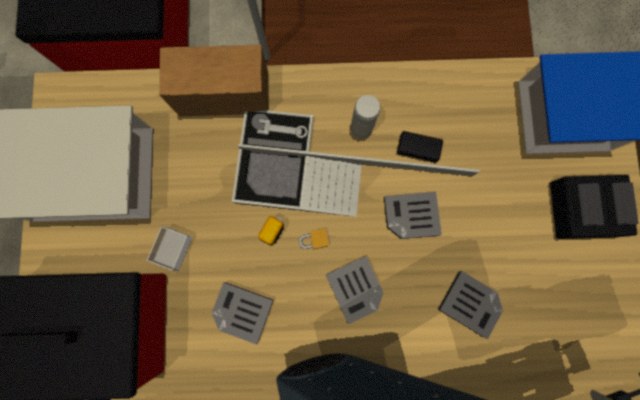

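View pics/scene.png

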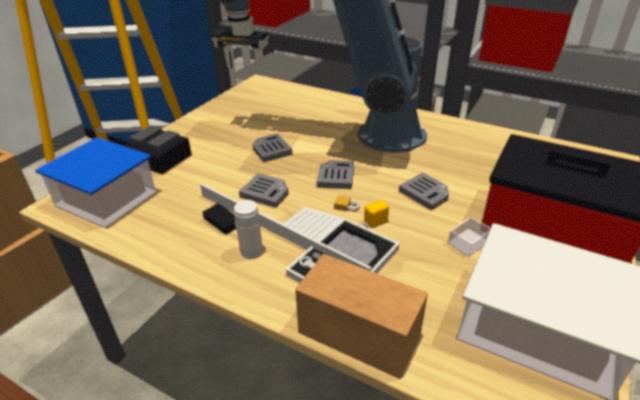

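The top view shows four pack-like slabs: (413,215), (355,290), (470,303) and (242,312). The one at (413,215) is nearest the fence and farthest from the base. The tray is at (275,165), the ramp at (330,185), and the fence runs from (477,173) to (240,147).

Run:
```python
from h import *
c=cam("top");D=np.load("top.npy");P=cloud(c,D);a=cv2.imread("pics/top.png")
for u,v in[(413,215),(355,290),(470,303),(242,312)]:
    p=ray(c,(u,v),.024)[0];print((u,v),p.round(3),np.hypot(*p[:2]).round(3),P[v,u].round(4))
z=P[...,2]
# fence
m=(z>.034)&(z<.056);m[:140]=0;m[185:]=0;m[:,:235]=0;m[:,485:]=0
v,u=np.nonzero(m);Q=P[m];print("fence n",len(Q),Q[:,2].mean())
l=cv2.fitLine(Q[:,:2].astype(np.float32),cv2.DIST_HUBER,0,.01,.01).ravel();print(l, "yaw of fence dir",np.arctan2(l[1],l[0]))
d=l[:2]*np.sign(l[1]);s=(Q[:,:2]-l[2:])@d;print("ends",l[2:]+d*s.min(),l[2:]+d*s.max(),s.max()-s.min())
# pack contour
m=((z>.014)&(z<.034)).astype(np.uint8);m[:190]=0;m[245:]=0;m[:,:378]=0;m[:,450:]=0
cs=max(cv2.findContours(m,0,cv2.CHAIN_APPROX_NONE)[0],key=cv2.contourArea)
print("pack area",cv2.contourArea(cs),cv2.approxPolyDP(cs,4,True)[:,0].tolist())
W=ray(c,cs[:,0],.024)[:,:2]
print(cv2.minAreaRect((W*1000).astype(np.float32)), z[m>0].mean())
crop=cv2.resize(a[130:260,225:490],None,fx=3,fy=3,interpolation=cv2.INTER_CUBIC);cv2.imwrite("pics/crop.png",crop)
```

```text
(413, 215) [ 0.526 -0.201  0.024] 0.563 [ 0.5254 -0.2006  0.0255]
(355, 290) [ 0.346 -0.048  0.024] 0.349 [ 0.3455 -0.0482  0.0229]
(470, 303) [ 0.307 -0.325  0.024] 0.447 [ 0.3068 -0.3254  0.0242]
(242, 312) [0.301 0.228 0.024] 0.378 [0.3012 0.2277 0.0261]
fence n 895 0.04345196438907342
[ 0.13897678  0.99029565  0.6673814  -0.09217417] yaw of fence dir 1.4313682
ends [ 0.62898549 -0.36576888] [0.71333278 0.23525784] 0.6069164477067418
pack area 2136.0 [[435, 191], [384, 196], [387, 226], [401, 238], [441, 234]]
((526.0919799804688, -198.53944396972656), (110.44856262207031, 131.86624145507812), 3.3893659114837646) 0.024728529354179712
```

View pics/crop.png

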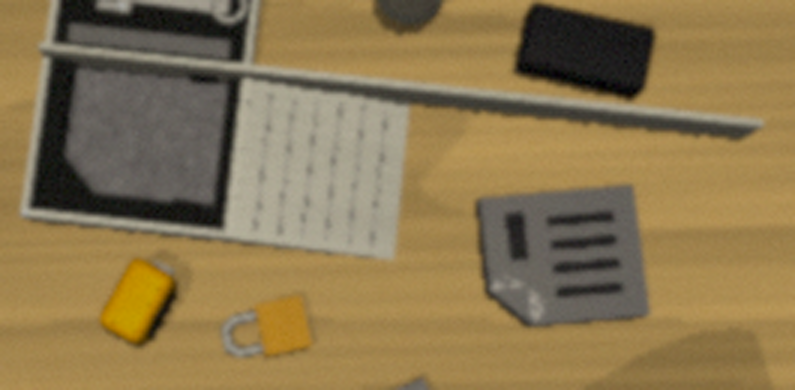

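The crop confirms the choice. The bevel is at (510,310) on the low-x, high-y corner, and it is the slab next to the fence. From the fence, the tray yaw is about -0.139 and its origin about (0.619,-0.0215). The measured sizes match: fence 607 long, pack 110x132.

```bash
cat >> h.py <<'E'
psi=-0.1394;O=np.array([.6188,-.0216,0]);T=R.from_euler("z",psi).as_matrix()
tw=lambda p:O+T@(np.asarray(p)/1000.)          # tray mm -> world
wt=lambda P:(np.asarray(P)-O)@T*1000            # world -> tray mm
def st():
    s=r.get_state();A=R.from_quat(s["ee_rot"]).as_matrix()
    print("t",round(s["clock"],2),"tray",wt(s["ee_pos"]).round(1),"axes(tray) x,y,z:",*((T.T@A).T.round(3)),"F tray",(T.T@s["ft_force"]).round(1),"w",round(s["gripper_width"],4),"j",s["joints"].round(2));return s,A
def need(p):
    s,A=st();d=A.T@(tw(p)-s["ee_pos"])*1000;print("to",p,"tool shift mm",d.round(1));return d
E
python3 - <<'E'
from h import *
c=cam("top")
for n,px,z in[("can top",(367,103),.15),("padlock",(315,239),.022),("tape",(271,228),.06),("pack",(413,215),.024),("rampcorner",(357,214),0),("lowx foot",(354,214),.0),("tray corner",(234,203),.024)]:print(n,wt(ray(c,px,z))[0].round(0))
print("pack centre",wt([.526,-.1985,0]))
need([-155,-203,60])
E
```

```text
can top [160. -40. 150.]
padlock [-154.   47.   22.]
tape [-142.  154.   60.]
pack [ -67. -191.   24.]
rampcorner [-77. -53.   0.]
lowx foot [-78. -45.   0.]
tray corner [-86. 260.  24.]
pack centre [ -67.31972665 -188.07845279    0.        ]
t 0.1 tray [-380.  -561.2  218.2] axes(tray) x,y,z: [-0.903 -0.429 -0.   ] [-0.     0.001 -1.   ] [ 0.429 -0.903 -0.001] F tray [ 1.  -0.   0.4] w 0.093 j [-1.35  0.35  1.65 -0.    1.14 -0.08]
to [-155, -203, 60] tool shift mm [-356.9  158.4 -226.9]
```

Request:
carry_out(moves=[[[-44,10,-28],0],[[-44,10,-28],0],[[-44,10,-28],0],[[-44,10,-28],0],[[-44,10,-28],0],[[-44,10,-28],0],[[-44,10,-28],0],[[-44,10,-28],0],[[0,0,0],10],[[0,0,0],10]], hand=130)

```text
clock: 1.35
ee_pos: [0.4336, -0.205, 0.1382]
ee_rot: [0.017, 0.707, -0.707, -0.018]
ft_force: [1.1, -0.1, -0.0]
gripper_width: 0.0455
```

Run:
```python
from h import *
need([-155,-203,8])
a,d=r.snapshot("wrist");save("w1.png",a);np.save("w1.npy",d)
```

```text
t 1.35 tray [-157.9 -207.3  138.2] axes(tray) x,y,z: [-0.996 -0.09   0.001] [-0.001  0.    -1.   ] [ 0.09  -0.996 -0.   ] F tray [ 1.1  0.  -0. ] w 0.0455 j [-0.54  0.33  1.91 -0.    0.9   1.08]
to [-155, -203, 8] tool shift mm [ -3.4 130.2  -4. ]
```

View pics/w1.png

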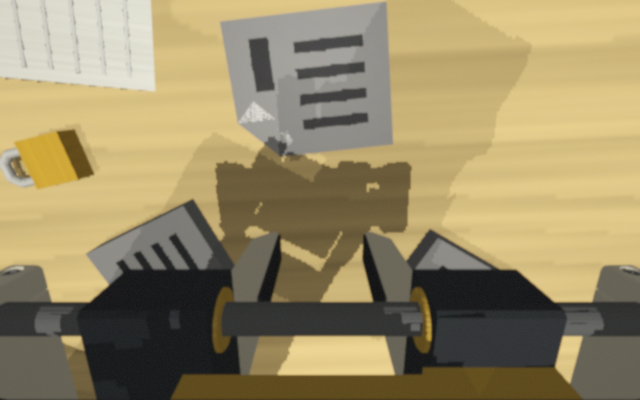

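The wrist view shows the pack at (310,80), with its bevel at (265,130). The fingers sit on its near side and nothing is below them. Next I lower the hand and square it.

Request:
carry_out(moves=[[[0,0,0],5.2],[[-3,25,-4],0],[[0,25,0],0],[[0,25,0],0],[[0,25,0],0],[[0,20,0],0],[[0,10,0],0],[[0,0,0],0],[[-5,0,0],0],[[-5,0,0],0]])

```text
clock: 2.65
ee_pos: [0.4477, -0.2039, 0.0093]
ee_rot: [-0.048, -0.705, 0.706, 0.048]
ft_force: [-0.6, -0.2, 1.4]
gripper_width: 0.0455
```

Run:
```python
from h import *
need([-62,-203,8])
```

```text
t 2.65 tray [-144.1 -204.3    9.3] axes(tray) x,y,z: [-1.    -0.004 -0.001] [ 0.001 -0.    -1.   ] [ 0.004 -1.     0.   ] F tray [-0.6 -0.3  1.4] w 0.0455 j [-0.52  0.58  1.94  0.    0.62  1.18]
to [-62, -203, 8] tool shift mm [-82.1   1.4  -1. ]
```

Request:
carry_out(moves=[[[-7,1,0],0],[[-7,0,0],0],[[-7,0,0],0],[[-7,0,0],0],[[-7,0,0],0],[[-7,0,0],0],[[-7,0,0],0],[[-7,0,0],0],[[-7,0,0],0],[[-4,0,0],0]])

```text
clock: 3.9
ee_pos: [0.5122, -0.2121, 0.0073]
ee_rot: [0.047, 0.706, -0.705, -0.049]
ft_force: [-9.1, 1.9, 6.6]
gripper_width: 0.0451
```

Request:
carry_out(moves=[[[-2,0,0],0],[[-2,0,0],0],[[-2,0,0],0],[[-2,0,0],0],[[0,0,0],0],[[0,0,0],0],[[0,0,0],0],[[0,0,0],0],[[0,0,0],0],[[0,0,0],0]])

```text
clock: 5.15
ee_pos: [0.5202, -0.2132, 0.0073]
ee_rot: [0.047, 0.706, -0.705, -0.049]
ft_force: [-6.9, 1.3, 2.9]
gripper_width: 0.0456
```

Run:
```python
from h import *
need([-62,-203,8])
a,d=r.snapshot("top");save("top2.png",a);c=cam("top");P=cloud(c,d);z=P[...,2];q=wt(P.reshape(-1,3)).reshape(P.shape)
a,d=r.snapshot("wrist");save("w2.png",a)
```

```text
t 5.15 tray [ -71.  -203.5    7.3] axes(tray) x,y,z: [-1.    -0.004  0.003] [-0.003  0.001 -1.   ] [ 0.004 -1.    -0.001] F tray [-7.   0.3  2.9] w 0.0456 j [-0.47  0.67  1.75 -0.    0.72  1.24]
to [-62, -203, 8] tool shift mm [-9.  -0.7 -0.4]
```

View pics/w2.png

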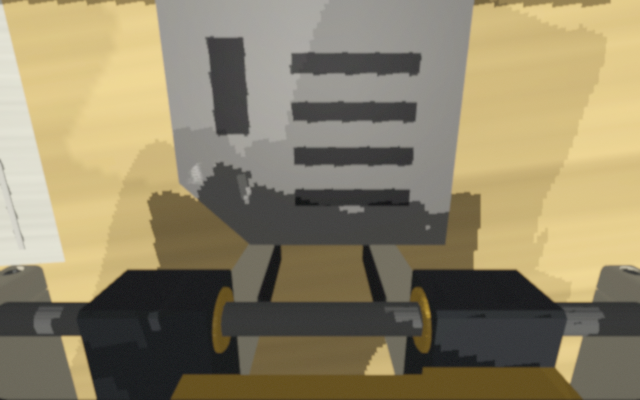

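The pack is square to the fingers, with its near edge running from (248,243) to (445,243). It has not reached the fence yet, so I push on gently.

Request:
carry_out(moves=[[[-2,0,0],0],[[-2,0,0],0],[[-2,0,0],0],[[-1.5,0,0],0],[[-1,0,0],0],[[0,0,0],0],[[0,0,0],0],[[0,0,0],0],[[0,0,0],0],[[0,0,0],0]])

```text
clock: 6.5
ee_pos: [0.5261, -0.214, 0.0073]
ee_rot: [0.045, 0.706, -0.705, -0.051]
ft_force: [-20.6, 0.8, 15.8]
gripper_width: 0.0457
```

Request:
carry_out(moves=[[[8,0,0],0],[[8,0,0],0],[[0,-30,0],0],[[0,-40,0],0],[[0,-30,0],0],[[0,0,50],0],[[0,0,46],0],[[-35,0,0],0],[[-35,0,0],0],[[0,0,0],-10]], hand=90)

```text
clock: 7.75
ee_pos: [0.5717, -0.3175, 0.1073]
ee_rot: [0.015, -0.707, 0.707, -0.015]
ft_force: [-0.1, -0.6, -0.0]
gripper_width: 0.06
```

Request:
carry_out(moves=[[[0,0,0],-10],[[0,0,0],-10],[[0,0,0],-10],[[0,0,0],-10],[[0,0,0],-10],[[0,0,0],-10],[[0,0,0],-10],[[0,0,0],-10],[[0,0,0],0],[[0,0,0],0]])

```text
clock: 9.0
ee_pos: [0.5701, -0.3173, 0.1076]
ee_rot: [0.464, -0.534, 0.534, -0.464]
ft_force: [0.2, 0.8, -0.5]
gripper_width: 0.0604
```

Run:
```python
from h import *
need([-4,-290,8])
c=cam("wrist");a,d=r.snapshot("wrist");save("w3.png",a);P=cloud(c,d);q=wt(P.reshape(-1,3)).reshape(P.shape)
m=((q[...,2]>17)&(q[...,2]<31)&(q[...,0]<75)&(q[...,0]>-80)&(q[...,1]<-100)).astype(np.uint8)
cs=max(cv2.findContours(m,0,cv2.CHAIN_APPROX_NONE)[0],key=cv2.contourArea)
ap=cv2.approxPolyDP(cs,5,True)[:,0];print(ap.tolist(),wt(ray(c,ap,.024)).round(1).tolist())
f=(q[...,2]>38)&(q[...,2]<50)&(q[...,0]>40)&(q[...,0]<80);Q=q[f]
if len(Q):print("fence",len(Q),np.polyfit(Q[:,1],Q[:,0],1),np.percentile(Q[:,0],[2,50,98]))
```

```text
t 9.0 tray [  -7.2 -299.6  107.6] axes(tray) x,y,z: [-0. -1.  0.] [ 0. -0. -1.] [ 1. -0.  0.] F tray [ 0.1  0.8 -0.5] w 0.0604 j [-0.58  0.65  1.46  0.    1.03 -0.44]
to [-4, -290, 8] tool shift mm [-9.6 99.6  3.2]
[[269, 0], [251, 21], [260, 160], [398, 160], [397, 235], [414, 1]] [[-42.5, -155.2, 24.0], [-55.5, -168.0, 24.0], [-54.6, -264.8, 24.0], [52.2, -265.0, 24.0], [55.4, -327.7, 24.0], [56.1, -156.0, 24.0]]
fence 2614 [3.00032154e-03 5.75732045e+01] [54.13016556 56.72129724 60.4014956 ]
```

View pics/w3.png

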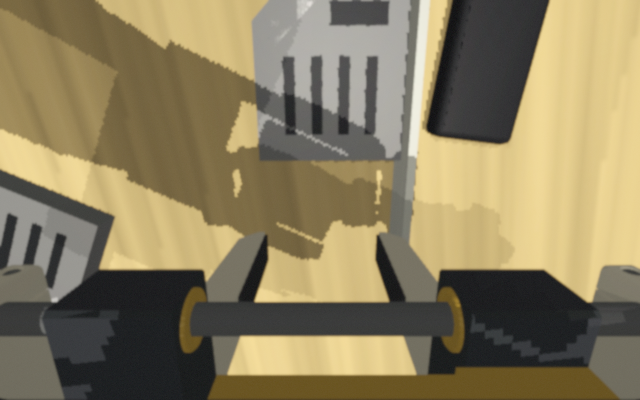

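Request:
carry_out(moves=[[[0,25,0],0],[[0,25,0],0],[[0,25,0],0],[[0,20,3],0],[[0,5,0],0],[[-10,0,0],0],[[-8,0,0],0],[[-7,0,0],0],[[-8,0,0],0],[[-8,0,0],0]])

```text
clock: 10.3
ee_pos: [0.579, -0.2776, 0.0084]
ee_rot: [0.465, -0.532, 0.534, -0.465]
ft_force: [-2.3, -5.1, 1.2]
gripper_width: 0.0603
```

Request:
carry_out(moves=[[[-9,0,0],0],[[-9,0,0],0],[[-9,0,0],0],[[-9,0,0],0],[[-9,0,0],0],[[-9,0,0],0],[[-9,0,0],0],[[-9,0,0],0],[[-9,0,0],0],[[-9,0,0],0]])

```text
clock: 11.55
ee_pos: [0.5912, -0.1884, 0.0084]
ee_rot: [0.465, -0.532, 0.534, -0.465]
ft_force: [-1.4, -7.3, 1.8]
gripper_width: 0.0603
```

Run:
```python
from h import *
need([-4,-70,7])
```

```text
t 11.55 tray [  -4.1 -169.     8.4] axes(tray) x,y,z: [ 0.003 -1.     0.002] [ 0.002 -0.002 -1.   ] [1.    0.003 0.002] F tray [-0.3 -7.4  1.8] w 0.0603 j [-0.38  0.74  1.59 -0.    0.81 -0.25]
to [-4, -70, 7] tool shift mm [-99.    1.2   0.4]
```

Request:
carry_out(moves=[[[-9,0,0],0],[[-9,0,0],0],[[-9,0,0],0],[[-9,0,0],0],[[-9,0,0],0],[[-9,0,0],0],[[-9,0,0],0],[[-9,0,0],0],[[-9,0,0],0],[[-9,0,0],0]])

```text
clock: 12.8
ee_pos: [0.6032, -0.0991, 0.0082]
ee_rot: [0.465, -0.532, 0.533, -0.465]
ft_force: [-0.8, -5.7, 0.7]
gripper_width: 0.0603
```

```bash
cat >> h.py <<'E'
def look(name):
    c=cam("top");a,d=r.snapshot("top");P=cloud(c,d);q=wt(P.reshape(-1,3)).reshape(P.shape)
    save(name,cv2.resize(a[120:250,220:440],None,fx=3,fy=3,interpolation=cv2.INTER_CUBIC));return c,a,q
E
python3 - <<'E'
from h import *
st();look("t4.png")
E
```

```text
t 12.8 tray [ -4.6 -78.9   8.2] axes(tray) x,y,z: [ 0.003 -1.     0.001] [ 0.001 -0.001 -1.   ] [1.    0.003 0.001] F tray [-0.  -5.8  0.7] w 0.0603 j [-0.24  0.73  1.62 -0.    0.79 -0.1 ]
```

View pics/t4.png

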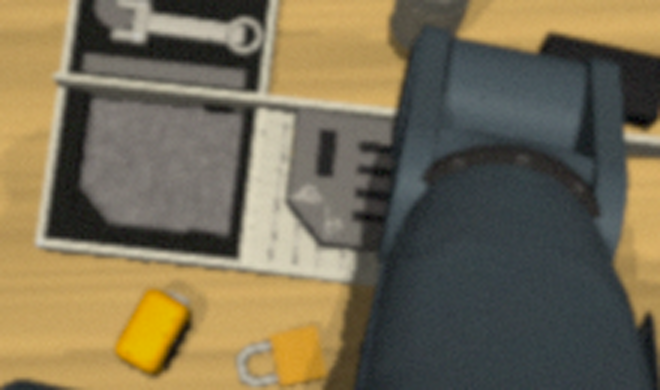

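The pack is square on the ramp against the fence, with its leading edge at (297,110)-(290,200) in the crop. I continue up the slope.

Request:
carry_out(moves=[[[-9,0,0],0],[[-9,-0.5,0],0],[[-9,-1.4,0],0],[[-9,-1.4,0],0],[[-9,-1.4,0],0],[[-9,-1.4,0],0],[[-9,-1.4,0],0],[[-9,-1.4,0],0],[[-9,-1.4,0],0],[[-9,-1.4,0],0]])

```text
clock: 14.1
ee_pos: [0.6153, -0.0103, 0.0199]
ee_rot: [0.465, -0.532, 0.533, -0.465]
ft_force: [-1.9, -8.6, 2.2]
gripper_width: 0.0603
```

Run:
```python
from h import *
st()
```

```text
t 14.1 tray [-5.  10.7 19.9] axes(tray) x,y,z: [ 0.003 -1.     0.001] [ 0.001 -0.001 -1.   ] [1.    0.003 0.001] F tray [-0.7 -8.7  2.2] w 0.0603 j [-0.09  0.72  1.6  -0.    0.82  0.05]
```

Request:
carry_out(moves=[[[-6,-0.5,0],0],[[-6,-0.6,0],0],[[-6,-0.6,0],0],[[-6,-0.6,0],0],[[-6,-0.6,0],0],[[-6,-0.6,0],0],[[-6,-0.6,0],0],[[-6,-0.6,0],0],[[-6,-0.6,0],0],[[-6,-0.6,0],0]])

```text
clock: 15.35
ee_pos: [0.623, 0.0503, 0.0249]
ee_rot: [-0.465, 0.533, -0.533, 0.465]
ft_force: [-0.9, -3.9, -2.2]
gripper_width: 0.06
```

Run:
```python
from h import *
st();look("t5.png")
```

```text
t 15.35 tray [-5.9 71.8 24.9] axes(tray) x,y,z: [ 0.004 -1.     0.   ] [-0.001 -0.    -1.   ] [ 1.     0.004 -0.001] F tray [-0.3 -4.  -2.2] w 0.06 j [ 0.01  0.72  1.57 -0.    0.85  0.14]
```

View pics/t5.png

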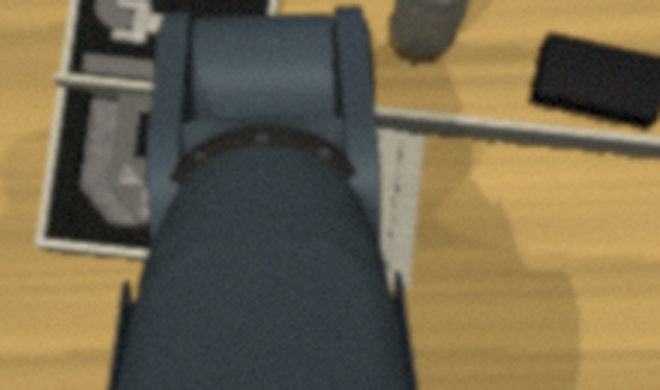

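The leading end is now over the pocket at about (105,160), and the bevel lines up with the pocket's. I finish the push slowly.

Request:
carry_out(moves=[[[-3,-0.6,0],0],[[-3,-0.6,0],0],[[-3,-0.5,0],0],[[-3,0,0],0],[[-3,0,0],0],[[-3,0,0],0],[[-3,0,0],0],[[-2,0,0],0],[[0,0,0],0],[[0,0,0],0]])

```text
clock: 16.65
ee_pos: [0.6266, 0.0729, 0.0271]
ee_rot: [0.465, -0.533, 0.533, -0.465]
ft_force: [0.2, -0.1, 0.6]
gripper_width: 0.0601
```

```bash
cat >> h.py <<'E'
def wl(name):
    c=cam("wrist");a,d=r.snapshot("wrist");save(name,a);P=cloud(c,d);return c,a,wt(P.reshape(-1,3)).reshape(P.shape)
E
python3 - <<'E'
from h import *
st();c,a,q=wl("w6.png")
for y in range(100,250,10):
    m=(abs(q[...,1]-y)<2)&(abs(q[...,0])<35)
    if m.sum()>5:print(y,m.sum(),np.median(q[m][:,2]).round(1),end="; ")
E
```

```text
t 16.65 tray [-5.4 94.7 27.1] axes(tray) x,y,z: [ 0.003 -1.    -0.   ] [ 0.  0. -1.] [1.    0.003 0.   ] F tray [ 0.3 -0.1  0.6] w 0.0601 j [0.04 0.73 1.56 0.   0.86 0.18]
100 479 84.6; 110 1375 42.7; 120 4228 127.4; 130 3705 123.0; 140 1206 38.9; 150 1220 37.6; 160 1323 36.4; 170 1338 35.0; 180 1385 33.7; 190 1425 32.2; 200 1477 30.9; 210 1523 29.9;
```

View pics/w6.png

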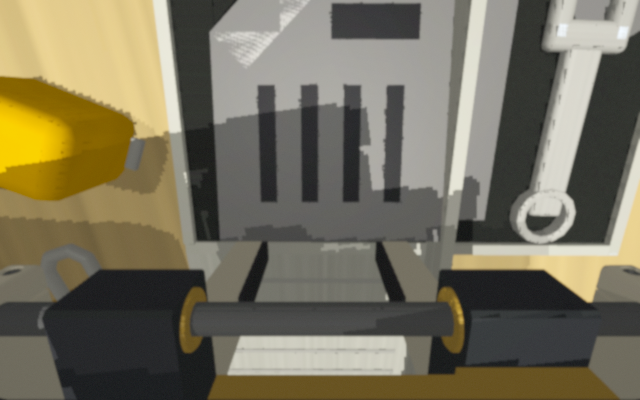

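The pack is straight in the pocket but its trailing top is still at z≈43, so it probably rests on the foam edge. I push a few mm further.

Request:
carry_out(moves=[[[-1,0,0],0],[[-1,0,0],0],[[-1,0,0],0],[[-1,0,0],0],[[-1,0,0],0],[[0,0,0],0],[[0,0,0],0],[[0,0,0],0],[[0,0,0],0],[[0,0,0],0]])

```text
clock: 17.95
ee_pos: [0.6271, 0.0776, 0.0269]
ee_rot: [-0.465, 0.533, -0.533, 0.465]
ft_force: [-1.4, -3.8, -2.2]
gripper_width: 0.0601
```

```bash
cat >> h.py <<'E'
def prof(q):
    for y in range(84,250,6):
        m=(abs(q[...,1]-y)<1.5)&(abs(q[...,0])<25)&(q[...,2]<60)
        if m.sum()>5:print(y,np.median(q[m][:,2]).round(1),end="; ")
    print()
E
python3 - <<'E'
from h import *
st();c,a,q=wl("w7.png");prof(q)
E
```

```text
t 17.95 tray [-5.6 99.4 26.9] axes(tray) x,y,z: [ 0.003 -1.     0.   ] [-0. -0. -1.] [ 1.     0.003 -0.   ] F tray [-0.8 -4.  -2.2] w 0.0601 j [0.05 0.73 1.55 0.   0.86 0.19]
84 20.1; 90 20.8; 96 19.1; 102 19.4; 108 35.9; 114 35.6; 120 35.2; 126 34.7; 132 34.5; 138 34.0; 144 33.7; 150 33.2; 156 32.7; 162 32.4; 168 31.8; 174 31.5; 180 31.1; 186 30.4; 192 30.0; 198 29.6; 204 29.3; 210 28.9; 216 28.5; 222 27.7;
```

The pack has dropped in and its trailing end is about 9 mm proud, as expected on the lobes. I back off, rise and press with both fingertips on the trailing end.

Request:
carry_out(moves=[[[6,0,0],0],[[0,-20,0],0],[[0,-15,0],0],[[-15,0,3],0],[[-17,0,2.5],0],[[0,8,0],0],[[0,8,0],0],[[0,4,0],0],[[0,2,0],0],[[0,0,0],0]])

```text
clock: 19.25
ee_pos: [0.6361, 0.1024, 0.0399]
ee_rot: [-0.465, 0.533, -0.533, 0.465]
ft_force: [0.2, 0.2, 0.1]
gripper_width: 0.0602
```

Run:
```python
from h import *
need([0,125,28])
```

```text
t 19.25 tray [-1.000e-01  1.252e+02  3.990e+01] axes(tray) x,y,z: [ 0.003 -1.     0.   ] [-0. -0. -1.] [ 1.     0.003 -0.   ] F tray [0.2 0.2 0.1] w 0.0602 j [0.09 0.73 1.51 0.   0.9  0.22]
to [0, 125, 28] tool shift mm [ 0.2 11.9  0.1]
```

Request:
carry_out(moves=[[[0,2,0],0],[[0,1.5,0],0],[[0,1.5,0],0],[[0,1.5,0],0],[[0,1,0],0],[[0,1,0],0],[[0,1,0],0],[[0,1,0],0],[[0,0,0],0],[[0,0,0],0]])

```text
clock: 20.5
ee_pos: [0.6367, 0.1022, 0.0306]
ee_rot: [0.465, -0.532, 0.533, -0.465]
ft_force: [-3.2, -3.8, 10.8]
gripper_width: 0.0596
```

Request:
carry_out(moves=[[[0,0.7,0],0],[[0,0.7,0],0],[[0,0.7,0],0],[[0,0.7,0],0],[[0,0.5,0],0],[[0,0,0],0],[[0,0,0],0],[[0,0,0],0],[[0,0,0],0],[[0,0,0],0]])

```text
clock: 21.75
ee_pos: [0.6366, 0.1024, 0.0283]
ee_rot: [0.465, -0.533, 0.533, -0.465]
ft_force: [-8.0, -3.1, 22.8]
gripper_width: 0.0604
```

Request:
carry_out(moves=[[[0,0.6,0],0],[[0,0,0],0],[[0,0,0],0],[[0,-4,0],0],[[0,-20,0],0],[[0,-30,0],0],[[0,-40,0],0],[[25,-30,0],0],[[25,0,0],0],[[20,0,0],0]])

```text
clock: 23.0
ee_pos: [0.6265, 0.0324, 0.1504]
ee_rot: [0.465, -0.533, 0.533, -0.465]
ft_force: [0.1, -0.7, -0.5]
gripper_width: 0.06
```

Run:
```python
from h import *
st();c,a,q=wl("w8.png");prof(q)
for x in(-45,0,45):
    for y in (120,150,180,210):
        m=(abs(q[...,1]-y)<4)&(abs(q[...,0]-x)<4)
        print((x,y),np.median(q[m][:,2]).round(1) if m.any() else None,end=" ")
```

```text
t 23.0 tray [  0.2  54.6 150.4] axes(tray) x,y,z: [ 0.003 -1.    -0.   ] [ 0.001  0.    -1.   ] [1.    0.003 0.001] F tray [ 0.2 -0.7 -0.5] w 0.06 j [-0.02  0.56  1.5   0.    1.08  0.11]
84 20.1; 90 20.8; 96 18.7; 102 18.8; 108 26.1; 114 26.8; 120 26.8; 126 26.9; 132 27.0; 138 26.9; 144 27.1; 150 26.9; 156 26.9; 162 27.1; 168 27.1; 174 27.0; 180 27.0; 186 26.7; 192 26.8; 198 26.7; 204 26.9; 210 27.0; 
(-45, 120) 26.6 (-45, 150) 26.7 (-45, 180) 26.6 (-45, 210) 26.9 (0, 120) 26.8 (0, 150) 26.8 (0, 180) 26.8 (0, 210) 27.2 (45, 120) 26.8 (45, 150) 26.8 (45, 180) 27.0 (45, 210) 26.8
```

View pics/w8.png

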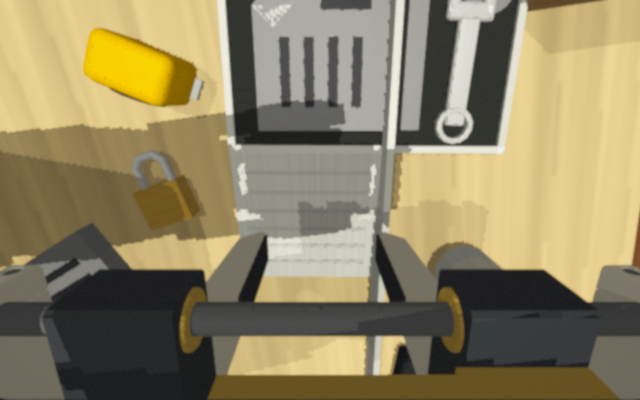

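The pack lies level in the pocket: its top reads 26.6-27.2 everywhere, and the 22 mm lip reads about 1.2 mm low in the same view, so the true top is about 28. The arm is clear and the bystanders look undisturbed.

```bash
python3 -c "
from h import *
print(r.job_done())"
```

```text
the job is handed in; nothing more can be done
None
```

The power pack is fully home in its foam pocket, and I handed the job in at about 23 s of the 67 s allowed. I squared it against the fence with two fingers, slid it up the ramp and over the lip by its trailing edge, then pressed the trailing end past the lobes.

- **Level and seated:** the trailing top dropped from about 36 mm to match the rest. The last wrist view reads 26.6–27.2 mm across the whole top. The 22 mm lip reads 20.8 mm in the same view, so the true height is about 28 mm, as specified.
- **Forces:** readings at the end of each move stayed low, at most about 25 N in total. That was while pressing down (22.8 N vertical) and while squaring against the fence.
- **Bystanders:** the padlock, tape and wrench looked undisturbed in the last view. I did not re-measure them. The tub was not in any later view, and the can and scanner were last seen undisturbed while the pack was going over the lip.

No check failed or disagreed, apart from depth heights reading about 1 mm low.

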